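# Complete the bracket kit

## Robot

A 6-joint arm with a two-finger parallel gripper is mounted at the origin on the work surface. World frame = base frame: x ahead of the robot, y to its left, z up, the work surface at z = 0. Lengths are in m, angles in degrees, forces in N, time in s.
With the tool pointing down it reaches from about 0.3 to 0.75 m from the base axis. Payload 8.5 kg.
Tool frame: the origin (TCP) lies midway between the tips of the shut fingers; the grasp point (between the pads) lies 19 mm behind it; z points along the fingers, y is the line along which they close (so a half turn about z gives the same grasp; the last joint's range is limited). The gripper opens to 85 mm and grips with 20 to 120 N. Pads are 22 mm wide; open, the fingers measure 114 mm over their backs; the gripper's body (76 mm by 85 mm) begins 54 mm behind the grasp point. The pads swing forward as they close: fully open they stand 13 mm farther back than shut.
Start: joints at [-81.664, 21.807, 74.336, -0, 83.858, -12.336], TCP at [0.194, -0.515, 0.231] pointing down, gripper open.
Joint ranges: [-178.18, 178.18], [-50.72, 133.34], [12.68, 142.11], [-81.47, 261.47], [9.98, 163.14], [-165.26, 165.26]. Speed limits (degrees/s): [136.94, 136.94, 180, 180, 180, 180].

## Interface

Orientations are given as a 3x3 rotation matrix whose columns are the frame's x, y, z axes.
In Python, from rig import monitor, optics, close_job, models gives the robot as it stands.
- The arm moves only by the tool step_arm, never from a script. Its arguments are lists of equal length, an entry for each row: "fingers": the closure, from -1 (fully open) to 1 (shut); "travel": the shift along the tool's x, y, z scaled (see below), a list of three; "twist": the turn about the tool's z scaled (see below). In form: {"fingers": [fingers, ...], "travel": [[tx, ty, tz], ...], "twist": [twist, ...]}. A call has 1 to 10 rows; each row shifts and turns the commanded pose from where the row before left it, along the tool's axes as they then stand; what a row does not reach is not made up. The controller multiplies each number of a shift by 100 mm and each number of a turn by pi rad. A row lasts 1/8 s, in which the tool goes at most 62.5 mm and 10.7 degrees, less where a joint would pass 70% of its speed; a pose out of reach is approached as far as the arm can. A call with a number of a shift or a turn outside -1 to 1 is refused whole. A call with a gripper value outside its range is refused whole. The fingers move at their own pace and stop on an object; "force" is the grip in N (left out, the last holds). Time passes only in rows, so rows that do not move let the fingers close. It gives the time, the measured TCP pose, the force, the opening and the grip force at its end, in the units of the state.
- monitor.observe(): the state, without advancing time (a new reading comes with each control period).
- optics.get_image(name): name is "scene" or "top" or "wrist"; returns (picture, depth): 400x640x3 uint8, blue, green, red; 400x640 float32, m along the optical axis (not along the pixel's ray), 0 where there is no reading.
- optics.get_calibration(name): a dict with "vertical_fov" (degrees; the focal length in pixels is half the picture's height over the tangent of half this angle, whatever the lens; pixels are square), "cx", "cy" (the principal point, pixels), "world_from_camera" (4x4, takes a point from camera to world coordinates). Camera axes: x right, y up, looking along -z (the intrinsics and any distortion apply to the point x, -y, -z); pixel columns grow to the right and rows downward; lengths in m; the calibration is good to about 2 mm. The wrist camera is an equidistant fisheye: a pixel r from the principal point sees the ray r / f radians off the axis. A picture is of the moment at which its call begins: read the wrist's pose just before it. get_calibration takes no time and is no camera call; for the wrist camera it gives the pose at the moment of the call.
- close_job(): hands the job in; it is judged then, once.
Trained networks look in the newest picture that a camera, given by its name, has taken for a name from the list of things; names that differ only in an ending like _2 or _b are one class to them, and where a whole thing is asked for, a point or a joint stands for the part that bears it (a point fixed in the world has none). Each returns a list of dicts, best first, with "confidence" (0 to 1); they miss things now and then, are a little off and sometimes report something else, mostly with a low value. They report only what shows in the picture. A call takes as long as a camera call. They do not tell look-alikes from the thing itself.
- models.trace(camera, query): "mask" (400x640 bool, what is visible of it) and "point" ([column, row] in pixels, amid what is visible of it).
- models.landmark_of(camera, query): "point" ([column, row] in pixels: a listed point, or the origin of a listed thing).
The state is a dict: "time_s": time; "q": joint angles; "qvel": joint speeds; "joint_efforts": joint torques, N m; "position": TCP position; "tool_rot": TCP orientation; "ft_force": force on the tool from outside, world axes, zero at the start; "wrist_torque": the same for the moment, N m; "grip_width": finger opening in m; "gripper_force": force on a finger pad.
Only numpy, scipy, OpenCV 4.12 (cv2) and the standard library are available. Lean on these libraries where they do the work, as an engineer would, in place of code of your own. Each camera call takes 0.05 s, during which the arm holds its last target. There are 200 camera calls.

## Task

The kit needs a pair of each bracket, and the first of each pair is already in its bin in the blue tray: take the plain channel, the long-footed angle, the Z bracket and the hat bracket off the black mat and stand each one, upright as it stands now, flat on the floor of the bin that holds its own kind. The channel with the cut-out and the angle with the short foot are for another job: leave them where they are.

Things in the scene. Friction and masses are not known exactly. Their poses are not given: they have to be found in the camera images.
- channel: Plain channel (U) bracket, 0.2 kg: base 60 (x) x 44 mm (y) with two bolt holes, a full upright flange along each 60 mm side, open top and ends. 3 mm stainless sheet, 56 mm high, z up, loose on the 4 mm thick black mat, any yaw. Origin: centre of its underside. Grip across the flanges' outer faces, y = +-22 mm.
- angle: Long-footed angle (L) bracket, 0.12 kg: foot 60 (x) x 44 mm (y) with two bolt holes, one upright at its +x edge, x +27 to +30 mm, 44 mm wide. 3 mm stainless sheet, 56 mm high, z up, loose on the 4 mm thick black mat, any yaw. Origin: centre of the foot's underside. Grip the upright across its edges, y = +-22 mm.
- zed: Z bracket, 0.12 kg: foot x -32 to +16 mm with two bolt holes, upright web x +13 to +16, top flange from the web on to x +32; 44 mm wide (y). 3 mm stainless sheet, 56 mm high, z up, loose on the 4 mm thick black mat, any yaw. Origin: underside, middle of its 64 mm length. Grip it at the web across its width, y = +-22 mm.
- hat: Hat bracket, 0.2 kg: crown 50 (x) x 40 mm (y), closed on top, two upright legs, and at the bottom a foot turned outward on each side to y = +-38 mm, a bolt hole in each. 3 mm stainless sheet, 56 mm high, z up, loose on the 4 mm thick black mat, any yaw. Origin: at the feet's underside, below the crown's centre. Grip the legs' outer faces, y = +-20 mm.
- cut_channel: Look-alike that does not belong: a channel 60 (x) x 44 mm (y), but with a cut-out 34 mm long (x): a window through the base and a notch down from the top of the +y flange, which leaves only a 13 mm wide ear at each end. 3 mm stainless sheet, 56 mm high, z up, loose on the 4 mm thick black mat, any yaw. Origin: centre of its underside.
- short_angle: Look-alike that does not belong: an angle 44 mm wide (y) whose foot is only 32 mm long (x), with one bolt hole; upright at the foot's +x edge. 3 mm stainless sheet, 56 mm high, z up, loose on the 4 mm thick black mat, any yaw. Origin: centre of the foot's underside.
- bin_channel: Grey bin in the blue tray, holding a plain channel as stock. 143 (x) x 102 (y) mm outside, walls 3 mm thick, 20 mm high, floor 3 mm thick; the four bins stand 2 by 2 in any order. Origin: centre of its underside. The stock (fixed, 56 mm high) fills x +16 to +67 mm; the free space for the loose bracket is x -68 to +16, y -48 to +48 mm (centre x -26, y 0).
- bin_angle: Grey bin in the blue tray, holding a long-footed angle as stock. 143 (x) x 102 (y) mm outside, walls 3 mm thick, 20 mm high, floor 3 mm thick; the four bins stand 2 by 2 in any order. Origin: centre of its underside. The stock (fixed, 56 mm high) fills x +16 to +67 mm; the free space for the loose bracket is x -68 to +16, y -48 to +48 mm (centre x -26, y 0).
- bin_zed: Grey bin in the blue tray, holding a Z bracket as stock. 143 (x) x 102 (y) mm outside, walls 3 mm thick, 20 mm high, floor 3 mm thick; the four bins stand 2 by 2 in any order. Origin: centre of its underside. The stock (fixed, 56 mm high) fills x +16 to +67 mm; the free space for the loose bracket is x -68 to +16, y -48 to +48 mm (centre x -26, y 0).
- bin_hat: Grey bin in the blue tray, holding a hat bracket as stock. 143 (x) x 102 (y) mm outside, walls 3 mm thick, 20 mm high, floor 3 mm thick; the four bins stand 2 by 2 in any order. Origin: centre of its underside. The stock (fixed, 56 mm high) fills x +16 to +67 mm; the free space for the loose bracket is x -68 to +16, y -48 to +48 mm (centre x -26, y 0).
Mind the look-alikes: they are no part of the job. Leave any pink or purple look-alike of the hat alone.

How it is judged:
By the outcome, as a careful person would: the job done as asked, in the order asked, and still so for the second after the job is handed in, with the robot touching nothing.
It also fails if it takes over 115 s, if anything falls off the work surface, if the arm or the gripper's body presses on something with over 40 N, if the wrist force passes 120 N, or if a joint passes its speed limit or range.

## Working session

There is one attempt and no reset: what is moved stays moved. The work goes in short steps, Python scripts to look and compute and a tool call to move; the robot and the scene stay as the last step left them, time stands still between calls to the robot, and variables do not carry over. Pictures are saved under pics/ and viewed, at most 14 in all, crops included, and the job is handed in when it is done.

Besides the shell and the picture viewer there is one more tool, called after "Request:" as name([rows], argument=value, ...), one row to a line, values as JSON. step_arm: Moves the arm, as the interface text tells. Its arguments: {"type":"object","properties":{"fingers":{"type":"array","items":{"type":"number"}},"travel":{"type":"array","items":{"type":"array","items":{"type":"number"}}},"twist":{"type":"array","items":{"type":"number"}},"force":{"type":"number"}},"required":["fingers","travel","twist"]}

```bash
ls; mkdir -p pics; cat > h.py <<'E'
import numpy as np, cv2
from rig import monitor, optics, models
def cloud(name,d,cal):
    h,w=d.shape; f=h/2/np.tan(np.radians(cal["vertical_fov"])/2)
    u,v=np.meshgrid(np.arange(w),np.arange(h))
    p=np.stack([(u-cal["cx"])/f*d,-(v-cal["cy"])/f*d,-d],-1)
    T=np.array(cal["world_from_camera"]); return p@T[:3,:3].T+T[:3,3]
E
python3 - <<'E'
from h import *
for n in ["scene","top"]:
    im,d=optics.get_image(n); c=optics.get_calibration(n)
    cv2.imwrite(f"pics/{n}0.png",im); np.savez(f"{n}0.npz",im=im,d=d,P=cloud(n,d,c))
    print(n,{k:v for k,v in c.items()})
s=monitor.observe(); print(s["time_s"],s["position"],np.round(s["tool_rot"],3))
E
```

```text
pics
scene {'vertical_fov': 43.04307170974769, 'cx': 320.00472851038387, 'cy': 204.21425320616856, 'world_from_camera': array([[-8.90960243e-02, -7.49367971e-01,  6.56132260e-01,
         1.44228592e+00],
       [ 9.96022275e-01, -6.62149779e-02,  5.96255413e-02,
         1.83623790e-01],
       [-1.23568780e-03,  6.58834744e-01,  7.52286682e-01,
         1.21610103e+00],
       [ 0.00000000e+00,  0.00000000e+00,  0.00000000e+00,
         1.00000000e+00]])}
top {'vertical_fov': 46.41424413287584, 'cx': 327.785697334373, 'cy': 204.9771452907815, 'world_from_camera': array([[ 0.01089831,  0.99562877, -0.09276086,  0.29985417],
       [-0.9999379 ,  0.01063521, -0.00333016,  0.07953475],
       [-0.00232908,  0.0927914 ,  0.99568285,  1.46810834],
       [ 0.        ,  0.        ,  0.        ,  1.        ]])}
0.1 [ 0.19411448 -0.51432982  0.23077758] [[ 0.936  0.353 -0.   ]
 [ 0.353 -0.936  0.001]
 [ 0.    -0.001 -1.   ]]
```

View pics/scene0.png

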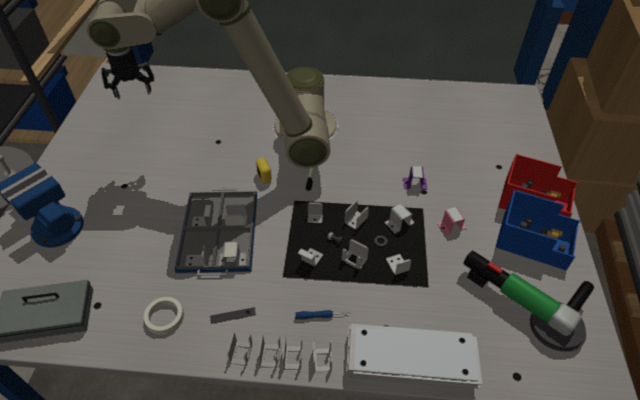

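View pics/top0.png

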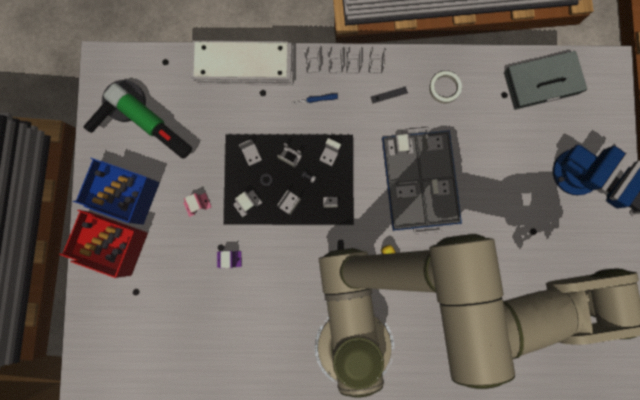

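```bash
python3 - <<'E'
from h import *
t=np.load("top0.npz"); s=np.load("scene0.npz")
R=lambda im,c0,c1,r0,r1,w,h: cv2.convertScaleAbs(cv2.resize(im[r0:r1,c0:c1],(w,h),interpolation=cv2.INTER_CUBIC),alpha=1.3)
a=R(t["im"],220,360,130,230,420,300); b=R(t["im"],380,465,125,230,243,300)
c=R(s["im"],285,430,195,285,480,300); d=R(s["im"],172,260,185,280,280,300)
o=np.zeros((600,780,3),np.uint8); o[:300,:420]=a;o[:300,430:673]=b;o[300:,:480]=c;o[300:,490:770]=d
cv2.imwrite("pics/comp.png",o)
for n in ["top","scene"]:
  for q in ["channel","angle","zed","hat","cut_channel","short_angle","bin_channel","bin_angle","bin_zed","bin_hat"]:
    r=models.landmark_of(n,q); print(n,q,[(np.round(x["point"]).astype(int).tolist(),round(x["confidence"],2)) for x in r[:4]])
P=t["P"]; print("mat z",P[180,265],P[160,310], "table",P[240,260])
E
```

```text
top channel [([292, 200], 0.72)]
top angle [([250, 156], 0.78)]
top zed []
top hat [([198, 202], 0.75), ([231, 260], 0.74), ([247, 200], 0.73)]
top cut_channel []
top short_angle [([331, 204], 0.57)]
top bin_channel [([408, 203], 0.87)]
top bin_angle [([435, 158], 0.59)]
top bin_zed [([444, 202], 0.57)]
top bin_hat [([400, 157], 0.93)]
scene channel [([355, 218], 0.9)]
scene angle [([397, 266], 0.86)]
scene zed [([309, 258], 0.57)]
scene hat [([449, 225], 0.67), ([417, 185], 0.54)]
scene cut_channel [([353, 260], 0.69)]
scene short_angle [([314, 218], 0.57)]
scene bin_channel [([239, 211], 0.65)]
scene bin_angle [([200, 250], 0.91), ([357, 219], 0.57)]
scene bin_zed [([204, 211], 0.73)]
scene bin_hat [([234, 250], 0.96)]
mat z [ 0.51441992  0.28502398 -0.00146037] [5.80035493e-01 1.42730139e-01 3.60870616e-04] table [ 0.32391924  0.29613164 -0.00037934]
```

View pics/comp.png

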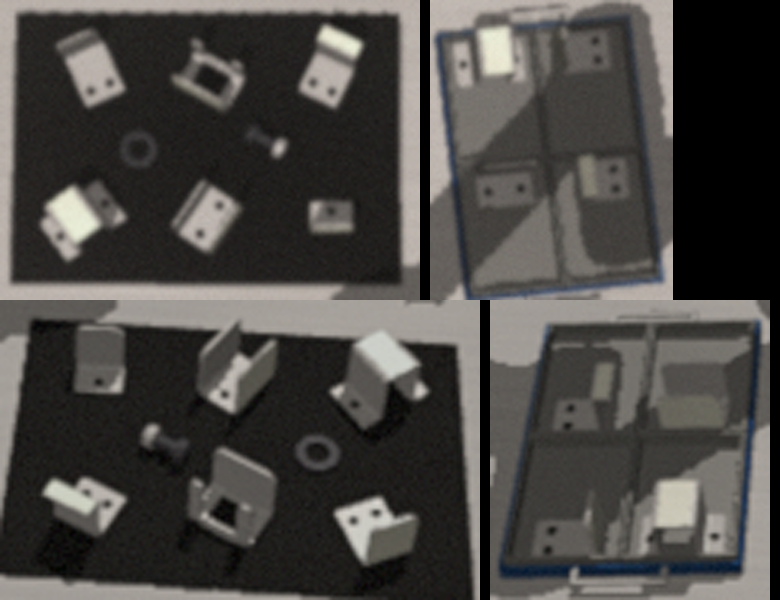

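Top view mat: long angle (250,153), cut channel (290,154; window and notch, leave), zed (330,152), hat (247,202), plain channel (289,202), short angle (331,203; one hole, leave). Pink (198,202) and purple (230,260) hats are left. Tray bins: hat (400,150), angle (435,150), channel (407,193) and zed (442,190). Free space is on the robot's side. Next I look from the wrist above the tray, then above the mat.

Request:
step_arm([
  [0.46,-0.25,-0.125],
  [0.46,-0.25,-0.125],
  [0.46,-0.25,-0.125],
  [0.46,-0.25,-0.125],
  [0.46,-0.25,-0.125],
  [0.46,-0.25,-0.125],
  [0.46,-0.25,-0.125],
  [0.46,-0.25,-0.125],
  [0,0,0],
  [0,0,0],
], fingers=[-1,-1,-1,-1,-1,-1,-1,-1,-1,-1], twist=[0,0,0,0,0,0,0,0,0,0])

```text
time_s: 2.35
position: [0.4676, -0.1977, 0.331]
tool_rot: [[0.936, 0.353, -0.001], [0.353, -0.936, 0.0], [-0.001, -0.0, -1.0]]
ft_force: [-0.3, -0.3, 0.3]
grip_width: 0.0856
gripper_force: 0.0
```

```bash
python3 - <<'E'
from h import *
c=optics.get_calibration("wrist"); im,d=optics.get_image("wrist")
print(c); np.savez("w1.npz",im=im,d=d,T=c["world_from_camera"]); cv2.imwrite("pics/w1.png",im)
s=monitor.observe(); print(s["time_s"],s["position"],np.round(s["tool_rot"],3),s["q"])
E
```

```text
{'vertical_fov': 65.70646984690485, 'cx': 320.4983678349827, 'cy': 200.77572005391895, 'world_from_camera': array([[ 0.35312678,  0.90126518,  0.25104292,  0.5317413 ],
       [-0.93557491,  0.34047209,  0.09369279, -0.1736875 ],
       [-0.00103106, -0.26795489,  0.96343091,  0.47306034],
       [ 0.        ,  0.        ,  0.        ,  1.        ]])}
2.4 [ 0.46730207 -0.19817378  0.33094397] [[ 0.936  0.352 -0.001]
 [ 0.352 -0.936  0.   ]
 [-0.001 -0.001 -1.   ]] [-3.63563104e+01  1.44125858e+01  6.89644118e+01 -1.78068521e-02
  9.66688135e+01  3.30243740e+01]
```

View pics/w1.png

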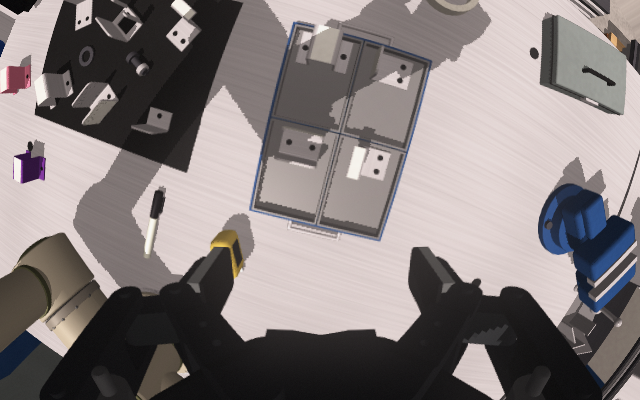

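Wrist picture: tray corners (290,22),(431,62),(382,240),(250,210). The bins are hat upper left, angle upper right, channel lower left, zed lower right, with stock at the far end of each, as seen from above. On to the mat.

Request:
step_arm([
  [0.18,-0.47,0],
  [0.18,-0.47,0],
  [0.18,-0.47,0],
  [0.18,-0.47,0],
  [0.18,-0.47,0],
  [0.18,-0.47,0],
  [0.18,-0.47,0],
  [0.18,-0.47,0],
  [0,0,0],
  [0,0,0],
], fingers=[-1,-1,-1,-1,-1,-1,-1,-1,-1,-1], twist=[0,0,0,0,0,0,0,0,0,0])

```text
time_s: 3.65
position: [0.4701, 0.2038, 0.3311]
tool_rot: [[0.936, 0.352, -0.001], [0.352, -0.936, -0.001], [-0.001, 0.0, -1.0]]
ft_force: [-0.4, -0.2, 0.9]
grip_width: 0.0855
gripper_force: 0.0
```

```bash
cat >> h.py <<'E'
F=200/np.tan(np.radians(65.70646984690485)/2); CX,CY=320.498,200.776
def wproj(p,T):   # world pts -> wrist fisheye pixels
    q=(np.asarray(p)-T[:3,3])@T[:3,:3]; x,y,z=q[...,0],-q[...,1],-q[...,2]
    r=np.hypot(x,y)+1e-12; th=np.arctan2(r,z)*F
    return np.stack([CX+x/r*th,CY+y/r*th],-1)
def wcloud(d,T):
    v,u=np.mgrid[:400,:640]; a,b=u-CX,v-CY; r=np.hypot(a,b)+1e-9; t=np.tan(r/F)
    q=np.stack([a/r*t*d,-b/r*t*d,-d],-1); return q@T[:3,:3].T+T[:3,3]
def ortho(im,T,z,x0,x1,y0,y1,s=2):  # rows: x from x1 down, cols: y from y1 down; s px/mm
    h,w=int((x1-x0)*1000*s),int((y1-y0)*1000*s); v,u=np.mgrid[:h,:w]
    p=wproj(np.stack([x1-v/1000/s,y1-u/1000/s,np.full(u.shape,z)],-1),T).astype(np.float32)
    return cv2.remap(im,p[...,0],p[...,1],cv2.INTER_LINEAR)
E
python3 - <<'E'
from h import *
c=optics.get_calibration("wrist"); im,d=optics.get_image("wrist")
T=np.array(c["world_from_camera"]); np.savez("w2.npz",im=im,d=d,T=T)
s=monitor.observe(); print(s["time_s"],s["position"],np.round(s["tool_rot"],3))
P=wcloud(d,T); print("mat z",np.median(P[...,2][(np.abs(P[...,2])<.015)&(im.max(-1)<45)]))
A=np.load("w1.npz"); Q=wcloud(A["d"],A["T"])
for p in [(22,290),(62,431),(240,382),(210,250)]: print(Q[p])
print("table z",Q[150,200],Q[330//1-180,480], Q[80,480])
o=np.zeros((600,800,3),np.uint8)
m=ortho(im,T,.004,.40,.62,.05,.37,1.25*1); o[:m.shape[0],:m.shape[1]]=m
t=ortho(A["im"],A["T"],.02,.34,.64,-.33,-.08,1.6); o[:t.shape[0],400:400+t.shape[1]]=t
cv2.imwrite("pics/ortho.png",o); print(m.shape,t.shape)
E
```

```text
3.7 [0.47012218 0.20358218 0.33120666] [[ 0.936  0.351 -0.   ]
 [ 0.351 -0.936 -0.   ]
 [-0.     0.    -1.   ]]
mat z 0.003523704605482708
[ 0.65564894 -0.07696141  0.00088616]
[ 0.67601834 -0.29802555  0.01413139]
[ 0.38090073 -0.34034882 -0.00055401]
[ 0.35935719 -0.11971689  0.01597349]
table z [ 0.41911049 -0.00803558 -0.00078923] [ 5.85379731e-01 -4.38157963e-01  3.87711506e-04] [ 6.93648489e-01 -3.92131674e-01 -3.99448344e-04]
(274, 400, 3) (480, 400, 3)
```

View pics/ortho.png

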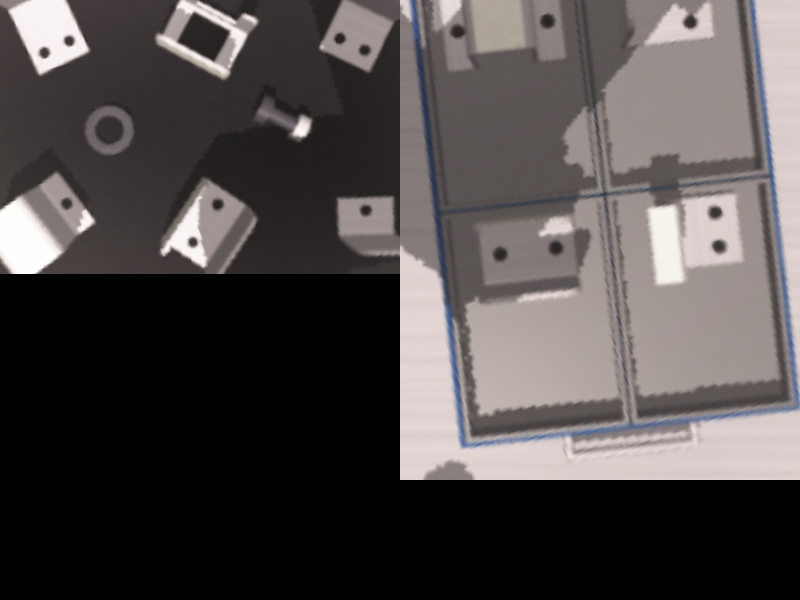

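```bash
cat > fit.py <<'E'
from h import *
from scipy.optimize import least_squares
mm=lambda *b: np.array(b)/1000   # boxes: x0,x1,y0,y1,z0,z1
B=dict(
 channel=[mm(-30,30,-22,22,0,3),mm(-30,30,-22,-19,0,56),mm(-30,30,19,22,0,56)],
 angle=[mm(-30,30,-22,22,0,3),mm(27,30,-22,22,0,56)],
 zed=[mm(-32,16,-22,22,0,3),mm(13,16,-22,22,0,56),mm(13,32,-22,22,53,56)],
 hat=[mm(-25,25,-20,20,53,56),mm(-25,25,-20,-17,0,56),mm(-25,25,17,20,0,56),mm(-25,25,-38,-17,0,3),mm(-25,25,17,38,0,3)],
 bin=[mm(-71.5,71.5,-51,51,0,3),mm(-71.5,-68.5,-51,51,0,20),mm(68.5,71.5,-51,51,0,20),mm(-71.5,71.5,-51,-48,0,20),mm(-71.5,71.5,48,51,0,20)])
def sd(p,b):  # distance to the box's surface (outside), 0 within
    q=np.maximum(np.maximum(b[[0,2,4]]-p,p-b[[1,3,5]]),0); return np.linalg.norm(q,axis=1)
def res(v,P,name,z):
    c,s=np.cos(v[2]),np.sin(v[2]); q=P-[v[0],v[1],z]; q=np.stack([c*q[:,0]+s*q[:,1],-s*q[:,0]+c*q[:,1],q[:,2]],1)
    return np.min([sd(q,b) for b in B[name]],0)
def fit(P,name,x,y,z,yaws):
    best=min((least_squares(res,[x,y,np.radians(a)],args=(P,name,z),loss="soft_l1",f_scale=.002,x_scale=[.01,.01,.2],diff_step=1e-4) for a in yaws),key=lambda r:r.cost)
    return best.x,1000*np.sqrt(np.mean(res(best.x,P,name,z)**2)),len(P)
E
python3 - <<'E'
from fit import *
w=np.load("w2.npz"); C=wcloud(w["d"],w["T"])
def oxy(c,r): return .62-r/1250,.37-c/1250
for n,(c,r) in dict(channel=(212,222),angle=(48,28),zed=(360,30),hat=(45,215)).items():
    x,y=oxy(c,r)
    m=(np.hypot(C[...,0]-x,C[...,1]-y)<.055)&(C[...,2]>.0055)&(C[...,2]<.075)&(w["d"]>0)
    k=cv2.connectedComponents(m.astype(np.uint8))[1]; u=np.bincount(k[k>0]).argmax() if m.any() else 0
    P=C[k==u]; v,e,N=fit(P,n,*P[:,:2].mean(0),.004,range(0,360,30))
    print(n,np.round(v[:2],4),round(np.degrees(v[2])%360,1),"rms mm",round(e,2),N,"zmax",np.percentile(P[:,2],98).round(4))
w=np.load("w1.npz"); C=wcloud(w["d"],w["T"]); np.save("C1.npy",C)
for n,(x,y) in dict(bchan=(.442,-.164),bzed=(.454,-.269),bhat=(.587,-.149),bang=(.599,-.254)).items():
    m=(np.abs(C[...,0]-x)<.085)&(np.abs(C[...,1]-y)<.065)
    rz=C[m][:,2]; rz=rz[(rz<.032)&(rz>.003)]
    P=C[m]; P=P[(P[:,2]>.010)&(P[:,2]<.03)]
    v,e,N=fit(P,"bin",x,y,.003,[6]); print(n,np.round(v[:2],4),round(np.degrees(v[2]),1),"rms",round(e,2),N,"z",np.round(np.percentile(rz,[10,30,50,90,98]),4))
E
```

```text
channel [0.4425 0.2068] 326.2 rms mm 0.47 1356 zmax 0.0603
angle [0.5964 0.331 ] 25.3 rms mm 0.39 1260 zmax 0.0594
zed [0.6004 0.082 ] 333.9 rms mm 0.93 1353 zmax 0.0608
hat [0.4409 0.3389] 217.5 rms mm 0.49 1587 zmax 0.0613
bchan [ 0.4421 -0.1644] 5.3 rms 5.49 2066 z [0.0048 0.0056 0.0063 0.0221 0.0237]
bzed [ 0.4539 -0.2658] 5.6 rms 3.78 1850 z [0.0047 0.0055 0.0062 0.022  0.0235]
bhat [ 0.5835 -0.1487] 5.5 rms 4.65 1847 z [0.0046 0.0054 0.0061 0.0219 0.0234]
bang [ 0.5966 -0.2501] 4.9 rms 5.33 2024 z [0.0045 0.0054 0.0062 0.0219 0.0234]
```

```bash
cat > go.py <<'E'
import sys
from h import *
# go.py x y z a -> total travel in tool axes after the twist, and twist, in the units of the tool
def plan(x,y,z,a):
    s=monitor.observe(); R=np.array(s["tool_rot"]); p=np.array(s["position"])
    a0=np.degrees(np.arctan2(R[1,0],R[0,0])); t=np.radians(a)
    d=np.array([x,y,z])-p; Rn=np.array([[np.cos(t),np.sin(t),0],[np.sin(t),-np.cos(t),0],[0,0,-1]])
    print("t",round(s["time_s"],2),"p",np.round(p,4),"a0",round(a0,2),"w",round(s["grip_width"],4),"travel after twist",np.round(Rn.T@d*10,3),"before twist",np.round(R.T@d*10,3),"twist",round((a0-a)/180,4),"F",np.round(s["ft_force"],1),"q",np.round(s["q"],0))
if __name__=="__main__": plan(*map(float,sys.argv[1:]))
E
python3 - <<'E'
from fit import *
w=np.load("w2.npz"); im=w["im"].copy()
big=cv2.resize(im[0:260,100:620] if False else im,None,fx=2,fy=2,interpolation=cv2.INTER_CUBIC)
for n,(x,y,a) in dict(channel=(.4425,.2068,326.2),angle=(.5964,.331,25.3),zed=(.6004,.082,333.9),hat=(.4409,.3389,217.5)).items():
    t=np.radians(a);c,s=np.cos(t),np.sin(t)
    for b in B[n]:
        V=np.array([[b[i],b[2+j],b[4+k]] for i in (0,1) for j in (0,1) for k in (0,1)])
        W=np.stack([x+c*V[:,0]-s*V[:,1],y+s*V[:,0]+c*V[:,1],.004+V[:,2]],1); q=(wproj(W,w["T"])*2).astype(int)
        for i in range(8):
            for j in (1,2,4):
                if not i&j: cv2.line(big,q[i].tolist(),q[i|j].tolist(),(0,255,0),1)
    print(n,q.mean(0)/2)
cv2.imwrite("pics/ov.png",big[0:600,200:1000])
E
```

```text
channel [303.625 169.875]
angle [266.125   33.8125]
zed [446.5625 102.6875]
hat [248.5    144.0625]
```

View pics/ov.png

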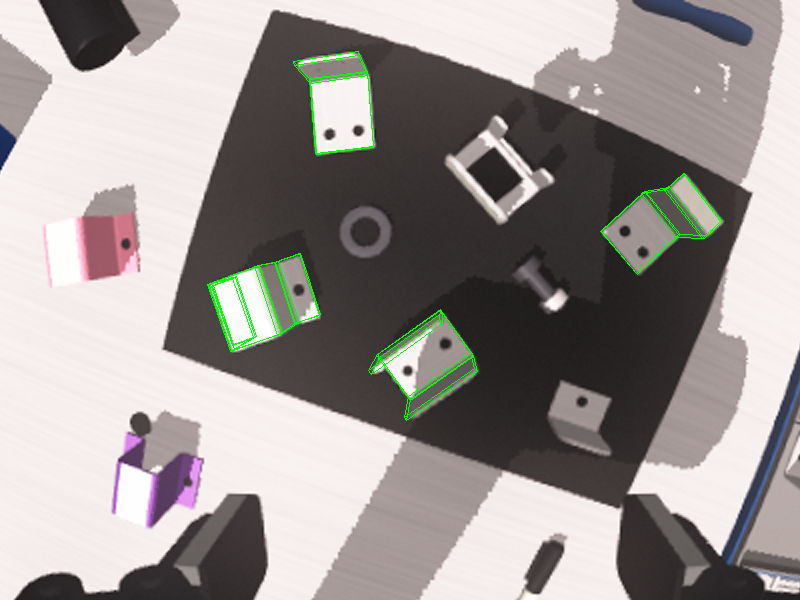

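Request:
step_arm([
  [0,0,0.35],
  [0,0,0.35],
  [0,0,0.35],
  [0,0,0.35],
  [0,0,0.35],
  [0,0,0.35],
  [-0.247,0.127,0],
  [0,0,0],
  [0,0,0],
], fingers=[-1,-1,-1,-1,-1,-1,-1,-1,-1], twist=[0.0504,0.0504,0.0504,0.0504,0.0504,0.0504,0,0,0])

```text
time_s: 4.82
position: [0.4433, 0.2074, 0.1219]
tool_rot: [[0.831, -0.557, 0.002], [-0.557, -0.831, 0.0], [0.001, -0.001, -1.0]]
ft_force: [0.0, -0.4, -0.2]
grip_width: 0.0853
gripper_force: 0.0
```

```bash
python3 go.py .4425 .2068 .024 -33.8
```

```text
t 4.83 p [0.4433 0.2074 0.1219] a0 -33.84 w 0.0853 travel after twist [-0.003  0.01   0.979] before twist [-0.005  0.011  0.979] twist -0.0002 F [ 0.  -0.4 -0.2] q [ 11.  22.  94.  -0.  64. 135.]
```

The overlay matches all four parts: angle (342,105), zed (660,225), hat (262,303) and channel (425,365) in the crop. The windowed channel (500,170) and the one-hole angle (580,415) stay. Now grasping the channel.

Request:
step_arm([
  [0,0.01,0.4],
  [0,0,0.4],
  [0,0,0.18],
  [0,0,0],
  [0,0,0],
  [0,0,0],
  [0,0,0],
  [0,0,0],
  [0,0,0],
  [0,0,0],
], fingers=[-1,-1,-1,-1,1,1,1,1,1,1], twist=[0,0,0,0,0,0,0,0,0,0], force=50)

```text
time_s: 6.08
position: [0.4423, 0.2075, 0.0243]
tool_rot: [[0.831, -0.556, 0.002], [-0.556, -0.831, 0.0], [0.002, -0.001, -1.0]]
ft_force: [-1.0, -0.6, 6.9]
grip_width: 0.0435
gripper_force: 51.6
```

Request:
step_arm([
  [0,0,0],
  [0,0,-0.1],
  [0,0,-0.4],
  [0,0,-0.4],
  [0,0,-0.4],
  [0,0,0],
  [0,0,0],
], fingers=[1,1,1,1,1,1,1], twist=[0,0,0,0,0,0,0])

```text
time_s: 6.95
position: [0.441, 0.2073, 0.1528]
tool_rot: [[0.831, -0.556, -0.001], [-0.556, -0.831, -0.0], [-0.001, 0.001, -1.0]]
ft_force: [0.1, -1.1, -2.0]
grip_width: 0.0434
gripper_force: 52.0
```

```bash
python3 go.py .4162 -.167 .15 5.8
```

```text
t 6.95 p [0.441  0.2073 0.1528] a0 -33.76 w 0.0434 travel after twist [-0.625  3.699  0.028] before twist [1.874 3.25  0.029] twist -0.2198 F [ 0.1 -1.1 -2. ] q [ 11.  20.  91.   0.  69. 135.]
```

Request:
step_arm([
  [0,0,0],
  [0,0,0],
  [0,0,0],
  [0,0,0],
  [-0.089,0.528,0],
  [-0.089,0.528,0],
  [-0.089,0.528,0],
  [-0.089,0.528,0],
  [-0.089,0.528,0],
  [-0.089,0.528,0],
], fingers=[1,1,1,1,1,1,1,1,1,1], twist=[-0.055,-0.055,-0.055,-0.055,0,0,0,0,0,0])

```text
time_s: 8.2
position: [0.4199, -0.1146, 0.1521]
tool_rot: [[0.995, 0.102, -0.002], [0.102, -0.995, 0.002], [-0.002, -0.002, -1.0]]
ft_force: [0.4, 0.9, -1.8]
grip_width: 0.0432
gripper_force: 52.2
```

Request:
step_arm([
  [-0.089,0.528,0],
  [0,0,0.3],
  [0,0,0],
  [0,0,0],
], fingers=[1,1,1,1], twist=[0,0,0,0])

```text
time_s: 8.7
position: [0.4174, -0.1661, 0.1235]
tool_rot: [[0.995, 0.103, -0.001], [0.103, -0.995, 0.001], [-0.001, -0.001, -1.0]]
ft_force: [-0.6, -0.0, -1.8]
grip_width: 0.0432
gripper_force: 52.1
```

```bash
python3 go.py .4162 -.167 .0265 5.8; python3 - <<'E'
from h import *
c=optics.get_calibration("wrist"); im,d=optics.get_image("wrist"); cv2.imwrite("pics/w3.png",im)
E
```

```text
t 8.7 p [ 0.4174 -0.1661  0.1235] a0 5.89 w 0.0432 travel after twist [-0.013  0.008  0.97 ] before twist [-0.012  0.008  0.97 ] twist 0.0005 F [-0.6 -0.  -1.8] q [-37.  19.  99.   0.  62.  47.]
```

View pics/w3.png

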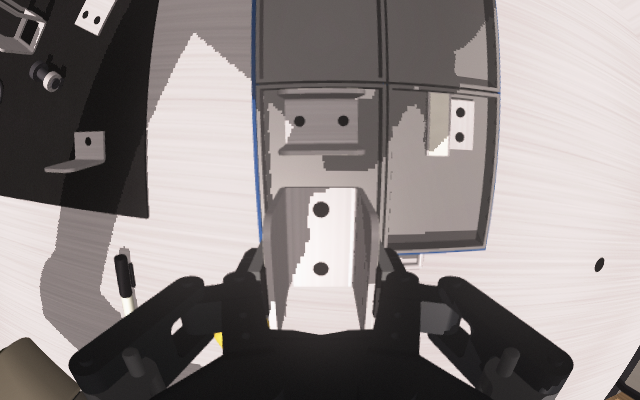

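Request:
step_arm([
  [-0.013,0.008,0.4],
  [0,0,0.4],
  [0,0,0.12],
  [0,0,0.05],
  [0,0,0],
  [0,0,0],
  [0,0,0],
  [0,0,0],
  [0,0,0],
], fingers=[1,1,1,1,1,-0.4,-0.4,-0.4,-0.4], twist=[0,0,0,0,0,0,0,0,0])

```text
time_s: 9.88
position: [0.4162, -0.1676, 0.0265]
tool_rot: [[0.995, 0.102, 0.0], [0.102, -0.995, -0.0], [0.0, 0.0, -1.0]]
ft_force: [0.7, -1.0, -0.6]
grip_width: 0.0597
gripper_force: 0.0
```

Request:
step_arm([
  [0,0,-0.1],
  [0,0,-0.4],
  [0,0,-0.6],
  [0,0,-0.6],
  [0,0,0],
  [0,0,0],
], fingers=[-0.4,-0.4,-0.4,-0.4,-0.4,-0.4], twist=[0,0,0,0,0,0])

```text
time_s: 10.62
position: [0.4157, -0.1672, 0.1962]
tool_rot: [[0.995, 0.102, -0.0], [0.102, -0.995, 0.0], [-0.0, -0.0, -1.0]]
ft_force: [0.6, -0.1, -1.8]
grip_width: 0.0597
gripper_force: 0.0
```

```bash
python3 go.py .6222 .3432 .15 25.3;python3 - <<'E'
from h import *
im,d=optics.get_image("wrist"); cv2.imwrite("pics/w4.png",im)
E
```

```text
t 10.62 p [ 0.4157 -0.1672  0.1962] a0 5.84 w 0.0597 travel after twist [ 4.048 -3.732  0.462] before twist [ 2.574 -4.867  0.463] twist -0.1081 F [ 0.6 -0.1 -1.8] q [-37.  14.  93.   0.  73.  47.]
```

View pics/w4.png

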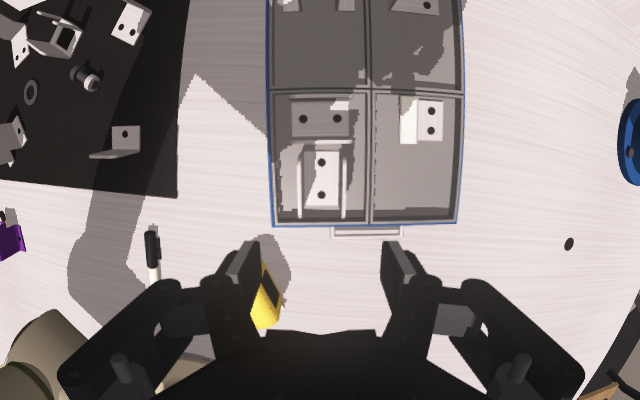

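Channel stands flat in its bin (322,180). Next the angle.

Request:
step_arm([
  [0,0,0],
  [0,0,0],
  [0.405,-0.373,0],
  [0.405,-0.373,0],
  [0.405,-0.373,0],
  [0.405,-0.373,0],
  [0.405,-0.373,0],
  [0.405,-0.373,0],
  [0.405,-0.373,0],
  [0.405,-0.373,0],
], fingers=[-0.6,-0.6,-0.6,-0.6,-0.6,-0.6,-0.6,-0.6,-0.6,-0.6], twist=[-0.054,-0.054,0,0,0,0,0,0,0,0])

```text
time_s: 11.92
position: [0.5816, 0.2423, 0.1944]
tool_rot: [[0.904, 0.427, -0.003], [0.427, -0.904, -0.001], [-0.003, -0.001, -1.0]]
ft_force: [0.6, -0.2, -0.6]
grip_width: 0.0685
gripper_force: 0.0
```

Request:
step_arm([
  [0.405,-0.373,0.23],
  [0.405,-0.373,0.23],
  [0,0,0.3],
  [0,0,0],
  [0,0,0],
], fingers=[-0.6,-0.6,-0.6,-0.6,-0.6], twist=[0,0,0,0,0])

```text
time_s: 12.55
position: [0.6233, 0.3422, 0.121]
tool_rot: [[0.905, 0.426, 0.0], [0.426, -0.905, 0.0], [0.0, 0.0, -1.0]]
ft_force: [0.1, -0.1, 0.1]
grip_width: 0.0685
gripper_force: 0.0
```

```bash
python3 go.py .6222 .3432 .024 25.3
```

```text
t 12.55 p [0.6233 0.3422 0.121 ] a0 25.24 w 0.0685 travel after twist [-0.006 -0.014  0.97 ] before twist [-0.006 -0.014  0.97 ] twist -0.0003 F [ 0.1 -0.1  0.1] q [19. 43. 54. -0. 83. 84.]
```

Request:
step_arm([
  [-0.006,-0.014,0.4],
  [0,0,0.4],
  [0,0,0.17],
  [0,0,0],
  [0,0,0],
  [0,0,0],
  [0,0,0],
  [0,0,0],
  [0,0,0],
  [0,0,0],
], fingers=[-0.6,-0.6,-0.6,-0.6,1,1,1,1,1,1], twist=[0,0,0,0,0,0,0,0,0,0], force=50)

```text
time_s: 13.8
position: [0.623, 0.344, 0.0258]
tool_rot: [[0.904, 0.427, 0.004], [0.427, -0.904, 0.001], [0.004, 0.0, -1.0]]
ft_force: [0.2, -0.4, 5.7]
grip_width: 0.0426
gripper_force: 50.3
```

Request:
step_arm([
  [0,0,0],
  [0,0,-0.1],
  [0,0,-0.4],
  [0,0,-0.4],
  [0,0,-0.4],
  [0,0,0],
  [0,0,0],
], fingers=[1,1,1,1,1,1,1], twist=[0,0,0,0,0,0,0])

```text
time_s: 14.68
position: [0.6214, 0.3436, 0.1527]
tool_rot: [[0.904, 0.427, -0.001], [0.427, -0.904, -0.0], [-0.001, -0.0, -1.0]]
ft_force: [-0.4, -0.7, -2.0]
grip_width: 0.0424
gripper_force: 51.0
```

```bash
python3 go.py .5931 -.2505 .15 5.8
```

```text
t 14.68 p [0.6214 0.3436 0.1527] a0 25.28 w 0.0424 travel after twist [-0.882  5.882  0.027] before twist [-2.794  5.251  0.03 ] twist 0.1082 F [-0.4 -0.7 -2. ] q [19. 42. 52. -0. 87. 84.]
```

Request:
step_arm([
  [0,0,0],
  [0,0,0],
  [-0.08,0.535,0],
  [-0.08,0.535,0],
  [-0.08,0.535,0],
  [-0.08,0.535,0],
  [-0.08,0.535,0],
  [-0.08,0.535,0],
  [-0.08,0.535,0],
  [-0.08,0.535,0],
], fingers=[1,1,1,1,1,1,1,1,1,1], twist=[0.054,0.054,0,0,0,0,0,0,0,0])

```text
time_s: 15.92
position: [0.6009, -0.0901, 0.1519]
tool_rot: [[0.995, 0.102, -0.003], [0.102, -0.995, 0.001], [-0.003, -0.001, -1.0]]
ft_force: [0.9, -0.3, -1.2]
grip_width: 0.0423
gripper_force: 51.1
```

Request:
step_arm([
  [-0.08,0.535,0],
  [-0.08,0.535,0],
  [-0.08,0.535,0],
  [0,0,0],
  [0,0,0],
  [0,0,0],
], fingers=[1,1,1,1,1,1], twist=[0,0,0,0,0,0])

```text
time_s: 16.68
position: [0.5943, -0.2493, 0.153]
tool_rot: [[0.995, 0.103, -0.001], [0.103, -0.995, 0.001], [-0.001, -0.001, -1.0]]
ft_force: [0.4, 0.2, -0.3]
grip_width: 0.0423
gripper_force: 51.2
```

```bash
python3 go.py .5931 -.2505 .0275 5.8; python3 - <<'E'
from h import *
im,d=optics.get_image("wrist"); cv2.imwrite("pics/w5.png",im)
E
```

```text
t 16.68 p [ 0.5943 -0.2493  0.153 ] a0 5.93 w 0.0423 travel after twist [-0.013  0.011  1.255] before twist [-0.012  0.012  1.255] twist 0.0007 F [ 0.4  0.2 -0.3] q [-33.  35.  65.   0.  80.  51.]
```

View pics/w5.png

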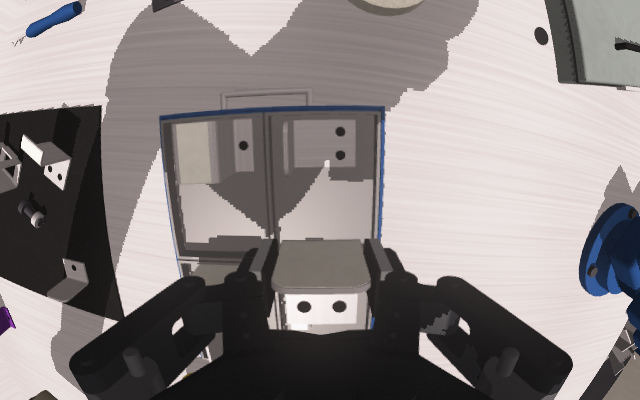

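Request:
step_arm([
  [-0.013,0.011,0.5],
  [0,0,0.5],
  [0,0,0.15],
  [0,0,0.05],
  [0,0,0.05],
  [0,0,0],
  [0,0,0],
  [0,0,0],
  [0,0,0],
  [0,0,0],
], fingers=[1,1,1,1,1,1,-0.4,-0.4,-0.4,-0.4], twist=[0,0,0,0,0,0,0,0,0,0])

```text
time_s: 17.98
position: [0.5931, -0.2519, 0.0284]
tool_rot: [[0.995, 0.102, 0.0], [0.102, -0.995, -0.0], [0.0, 0.0, -1.0]]
ft_force: [0.2, 0.6, -0.1]
grip_width: 0.0597
gripper_force: 0.0
```

Request:
step_arm([
  [0,0,-0.1],
  [0,0,-0.4],
  [0,0,-0.6],
  [-0.6,0,0],
  [-0.3,0,0],
  [0,0,0],
  [0,0,0],
], fingers=[-0.4,-0.4,-0.4,-0.4,-0.4,-0.4,-0.4], twist=[0,0,0,0,0,0,0])

```text
time_s: 18.85
position: [0.5043, -0.2613, 0.1388]
tool_rot: [[0.995, 0.102, 0.001], [0.102, -0.995, -0.001], [0.001, 0.001, -1.0]]
ft_force: [0.5, 0.0, -0.1]
grip_width: 0.0597
gripper_force: 0.0
```

```bash
python3 go.py .613 .0756 .15 -26.1; python3 - <<'E'
from h import *
im,d=optics.get_image("wrist"); cv2.imwrite("pics/w6.png",im)
E
```

```text
t 18.85 p [ 0.5043 -0.2613  0.1388] a0 5.84 w 0.0597 travel after twist [-0.505 -3.503 -0.112] before twist [ 1.425 -3.24  -0.113] twist 0.1774 F [ 0.5  0.  -0.1] q [-39.  28.  80.   0.  72.  45.]
```

View pics/w6.png

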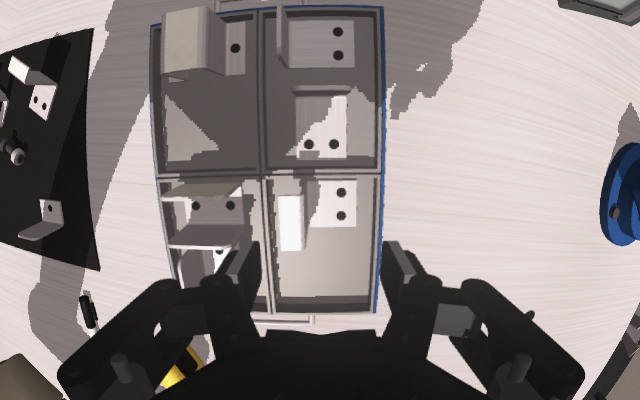

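Angle stands in its bin at (322,122). Next the zed.

Request:
step_arm([
  [0,0,-0.1],
  [0,0,0],
  [0,0,0],
  [0,0,0],
  [-0.072,-0.5,0],
  [-0.072,-0.5,0],
  [-0.072,-0.5,0],
  [-0.072,-0.5,0],
  [-0.072,-0.5,0],
  [-0.072,-0.5,0],
], fingers=[-0.6,-0.6,-0.6,-0.6,-0.6,-0.6,-0.6,-0.6,-0.6,-0.6], twist=[0.0444,0.0444,0.0444,0.0444,0,0,0,0,0,0])

```text
time_s: 20.15
position: [0.5979, 0.0296, 0.1481]
tool_rot: [[0.898, -0.44, 0.0], [-0.44, -0.898, 0.0], [0.0, -0.0, -1.0]]
ft_force: [0.6, -0.1, -0.2]
grip_width: 0.0682
gripper_force: 0.0
```

Request:
step_arm([
  [-0.072,-0.5,0],
  [0,0,0.2],
  [0,0,0],
  [0,0,0],
], fingers=[-0.6,-0.6,-0.6,-0.6], twist=[0,0,0,0])

```text
time_s: 20.65
position: [0.6129, 0.0752, 0.1288]
tool_rot: [[0.898, -0.441, 0.001], [-0.441, -0.898, -0.0], [0.001, -0.0, -1.0]]
ft_force: [-0.4, -0.5, 0.1]
grip_width: 0.0679
gripper_force: 0.0
```

```bash
python3 go.py .613 .0756 .024 -26.1
```

```text
t 20.65 p [0.6129 0.0752 0.1288] a0 -26.15 w 0.0679 travel after twist [-1.000e-03 -4.000e-03  1.048e+00] before twist [-1.000e-03 -4.000e-03  1.048e+00] twist -0.0003 F [-0.4 -0.5  0.1] q [ -4.  33.  72.   0.  75. 112.]
```

Request:
step_arm([
  [0,-0.004,0.45],
  [0,0,0.42],
  [0,0,0.18],
  [0,0,0],
  [0,0,0],
  [0,0,0],
  [0,0,0],
  [0,0,0],
  [0,0,0],
  [0,0,0],
], fingers=[-0.6,-0.6,-0.6,-0.6,1,1,1,1,1,1], twist=[0,0,0,0,0,0,0,0,0,0], force=50)

```text
time_s: 21.9
position: [0.6136, 0.0755, 0.0251]
tool_rot: [[0.898, -0.44, 0.003], [-0.44, -0.898, -0.001], [0.003, -0.001, -1.0]]
ft_force: [0.1, -0.9, 6.8]
grip_width: 0.0429
gripper_force: 50.6
```

Request:
step_arm([
  [0,0,0],
  [0,0,-0.1],
  [0,0,-0.4],
  [0,0,-0.4],
  [0,0,-0.4],
  [0,0,0],
  [0,0,0],
], fingers=[1,1,1,1,1,1,1], twist=[0,0,0,0,0,0,0])

```text
time_s: 22.78
position: [0.6121, 0.0758, 0.1528]
tool_rot: [[0.898, -0.44, -0.001], [-0.44, -0.898, 0.0], [-0.001, 0.0, -1.0]]
ft_force: [-0.8, -0.4, -1.6]
grip_width: 0.043
gripper_force: 51.1
```

```bash
python3 go.py .4405 -.2672 .15 5.8
```

```text
t 22.77 p [0.6121 0.0758 0.1528] a0 -26.12 w 0.043 travel after twist [-2.053  3.239  0.028] before twist [-0.03   3.835  0.03 ] twist -0.1774 F [-0.8 -0.4 -1.6] q [ -4.  32.  70.   0.  78. 112.]
```

Request:
step_arm([
  [0,0,0],
  [0,0,0],
  [0,0,0],
  [0,0,0],
  [-0.293,0.463,0],
  [-0.293,0.463,0],
  [-0.293,0.463,0],
  [-0.293,0.463,0],
  [-0.293,0.463,0],
  [-0.293,0.463,0],
], fingers=[1,1,1,1,1,1,1,1,1,1], twist=[-0.0444,-0.0444,-0.0444,-0.0444,0,0,0,0,0,0])

```text
time_s: 24.02
position: [0.4645, -0.2196, 0.1521]
tool_rot: [[0.995, 0.102, -0.002], [0.102, -0.995, 0.002], [-0.002, -0.002, -1.0]]
ft_force: [0.6, -0.8, -1.5]
grip_width: 0.0431
gripper_force: 51.2
```

Request:
step_arm([
  [-0.293,0.463,0],
  [0,0,0.2],
  [0,0,0],
  [0,0,0],
], fingers=[1,1,1,1], twist=[0,0,0,0])

```text
time_s: 24.52
position: [0.4417, -0.267, 0.1333]
tool_rot: [[0.995, 0.103, -0.001], [0.103, -0.995, 0.001], [-0.0, -0.001, -1.0]]
ft_force: [-0.1, 0.2, -0.6]
grip_width: 0.0433
gripper_force: 51.3
```

```bash
python3 go.py .4405 -.2672 .0273 5.8; python3 - <<'E'
from h import *
im,d=optics.get_image("wrist"); cv2.imwrite("pics/w7.png",im)
E
```

```text
t 24.52 p [ 0.4417 -0.267   0.1333] a0 5.89 w 0.0433 travel after twist [-1.20e-02  1.00e-03  1.06e+00] before twist [-1.20e-02  1.00e-03  1.06e+00] twist 0.0005 F [-0.1  0.2 -0.6] q [-44.  24.  89.   0.  67.  40.]
```

View pics/w7.png

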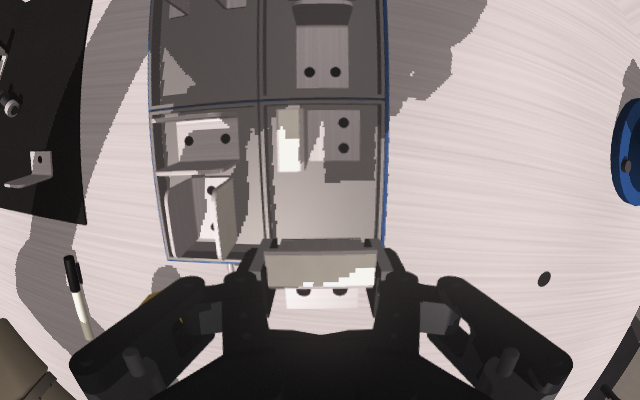

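Request:
step_arm([
  [-0.012,0,0.45],
  [0,0,0.45],
  [0,0,0.1],
  [0,0,0.06],
  [0,0,0],
  [0,0,0],
  [0,0,0],
  [0,0,0],
  [0,0,0],
  [0,0,0],
], fingers=[1,1,1,1,1,1,-0.4,-0.4,-0.4,-0.4], twist=[0,0,0,0,0,0,0,0,0,0])

```text
time_s: 25.82
position: [0.4403, -0.2677, 0.0274]
tool_rot: [[0.995, 0.102, 0.0], [0.102, -0.995, -0.0], [0.0, 0.0, -1.0]]
ft_force: [0.6, -0.1, -0.2]
grip_width: 0.0596
gripper_force: 0.0
```

Request:
step_arm([
  [0,0,-0.1],
  [0,0,-0.4],
  [0,0,-0.6],
  [0,0,-0.6],
  [0,0,0],
  [0,0,0],
], fingers=[-0.4,-0.4,-0.4,-0.4,-0.4,-0.4], twist=[0,0,0,0,0,0])

```text
time_s: 26.58
position: [0.44, -0.2673, 0.197]
tool_rot: [[0.995, 0.102, -0.0], [0.102, -0.995, 0.0], [-0.0, -0.001, -1.0]]
ft_force: [0.6, 0.6, -0.6]
grip_width: 0.0599
gripper_force: 0.0
```

```bash
python3 go.py .4409 .3389 .15 37.5; python3 - <<'E'
from h import *
im,d=optics.get_image("wrist"); cv2.imwrite("pics/w8.png",im)
E
```

```text
t 26.57 p [ 0.44   -0.2673  0.197 ] a0 5.84 w 0.0599 travel after twist [ 3.698 -4.804  0.47 ] before twist [ 0.626 -6.03   0.473] twist -0.1759 F [ 0.6  0.6 -0.6] q [-44.  20.  83.  -0.  77.  40.]
```

View pics/w8.png

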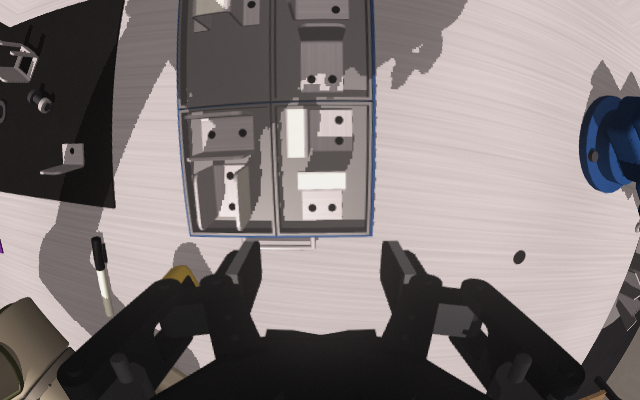

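Zed stands in its bin at (322,195). Last, the hat.

Request:
step_arm([
  [0,0,0],
  [0,0,0],
  [0,0,0],
  [0,0,0],
  [0.308,-0.4,0],
  [0.308,-0.4,0],
  [0.308,-0.4,0],
  [0.308,-0.4,0],
  [0.308,-0.4,0],
  [0.308,-0.4,0],
], fingers=[-0.6,-0.6,-0.6,-0.6,-0.6,-0.6,-0.6,-0.6,-0.6,-0.6], twist=[-0.044,-0.044,-0.044,-0.044,0,0,0,0,0,0])

```text
time_s: 27.88
position: [0.44, 0.0369, 0.1961]
tool_rot: [[0.793, 0.609, -0.003], [0.609, -0.793, 0.001], [-0.002, -0.002, -1.0]]
ft_force: [1.0, -0.4, -0.4]
grip_width: 0.0682
gripper_force: 0.0
```

Request:
step_arm([
  [0.308,-0.4,0],
  [0.308,-0.4,0],
  [0.308,-0.4,0],
  [0.308,-0.4,0],
  [0.308,-0.4,0],
  [0.308,-0.4,0],
  [0,0,0.47],
  [0,0,0],
  [0,0,0],
], fingers=[-0.6,-0.6,-0.6,-0.6,-0.6,-0.6,-0.6,-0.6,-0.6], twist=[0,0,0,0,0,0,0,0,0])

```text
time_s: 29.0
position: [0.4415, 0.3378, 0.151]
tool_rot: [[0.794, 0.608, -0.0], [0.608, -0.794, -0.0], [-0.0, 0.0, -1.0]]
ft_force: [-0.3, 0.7, 0.4]
grip_width: 0.068
gripper_force: 0.0
```

```bash
python3 go.py .4409 .3389 .025 37.5
```

```text
t 29.0 p [0.4415 0.3378 0.151 ] a0 37.48 w 0.068 travel after twist [ 0.002 -0.013  1.26 ] before twist [ 0.002 -0.013  1.26 ] twist -0.0001 F [-0.3  0.7  0.4] q [25. 26. 81. -0. 73. 78.]
```

Request:
step_arm([
  [0,-0.013,0.56],
  [0,0,0.5],
  [0,0,0.2],
  [0,0,0],
  [0,0,0],
  [0,0,0],
  [0,0,0],
  [0,0,0],
  [0,0,0],
  [0,0,0],
], fingers=[-0.6,-0.6,-0.6,-0.6,1,1,1,1,1,1], twist=[0,0,0,0,0,0,0,0,0,0], force=50)

```text
time_s: 30.25
position: [0.4415, 0.3395, 0.0263]
tool_rot: [[0.793, 0.609, 0.004], [0.609, -0.793, 0.002], [0.004, 0.001, -1.0]]
ft_force: [-0.3, -0.7, 7.6]
grip_width: 0.0398
gripper_force: 51.7
```

Request:
step_arm([
  [0,0,0],
  [0,0,-0.1],
  [0,0,-0.4],
  [0,0,-0.4],
  [0,0,-0.4],
  [0,0,0],
  [0,0,0],
], fingers=[1,1,1,1,1,1,1], twist=[0,0,0,0,0,0,0])

```text
time_s: 31.12
position: [0.4397, 0.3389, 0.1538]
tool_rot: [[0.793, 0.609, -0.001], [0.609, -0.793, -0.001], [-0.001, -0.0, -1.0]]
ft_force: [-0.0, -0.0, -2.6]
grip_width: 0.0394
gripper_force: 51.2
```

```bash
python3 go.py .5576 -.1513 .15 5.8
```

```text
t 31.12 p [0.4397 0.3389 0.1538] a0 37.52 w 0.0394 travel after twist [0.677 4.996 0.038] before twist [-2.05   4.606  0.039] twist 0.1762 F [-0.  -0.  -2.6] q [25. 26. 81.  0. 73. 78.]
```

Request:
step_arm([
  [0,0,0],
  [0,0,0],
  [0,0,0],
  [0,0,0],
  [0.068,0.5,0],
  [0.068,0.5,0],
  [0.068,0.5,0],
  [0.068,0.5,0],
  [0.068,0.5,0],
  [0.068,0.5,0],
], fingers=[1,1,1,1,1,1,1,1,1,1], twist=[0.044,0.044,0.044,0.044,0,0,0,0,0,0])

```text
time_s: 32.38
position: [0.511, 0.0433, 0.153]
tool_rot: [[0.995, 0.102, -0.003], [0.102, -0.995, 0.001], [-0.003, -0.001, -1.0]]
ft_force: [0.6, -0.2, -2.7]
grip_width: 0.0393
gripper_force: 51.3
```

Request:
step_arm([
  [0.068,0.5,0],
  [0.068,0.5,0],
  [0.068,0.5,0],
  [0.068,0.5,0],
  [0,0,0.2],
  [0,0,0],
  [0,0,0],
], fingers=[1,1,1,1,1,1,1], twist=[0,0,0,0,0,0,0])

```text
time_s: 33.25
position: [0.5588, -0.1508, 0.1342]
tool_rot: [[0.995, 0.102, -0.001], [0.102, -0.995, 0.0], [-0.001, -0.001, -1.0]]
ft_force: [-0.4, 0.1, -2.3]
grip_width: 0.0393
gripper_force: 51.4
```

```bash
python3 go.py .5576 -.1513 .0285 5.8; python3 - <<'E'
from h import *
im,d=optics.get_image("wrist"); cv2.imwrite("pics/w9.png",im)
E
```

```text
t 33.25 p [ 0.5588 -0.1508  0.1342] a0 5.88 w 0.0393 travel after twist [-0.012  0.004  1.057] before twist [-0.011  0.005  1.057] twist 0.0004 F [-0.4  0.1 -2.3] q [-27.  30.  78.   0.  72.  57.]
```

View pics/w9.png

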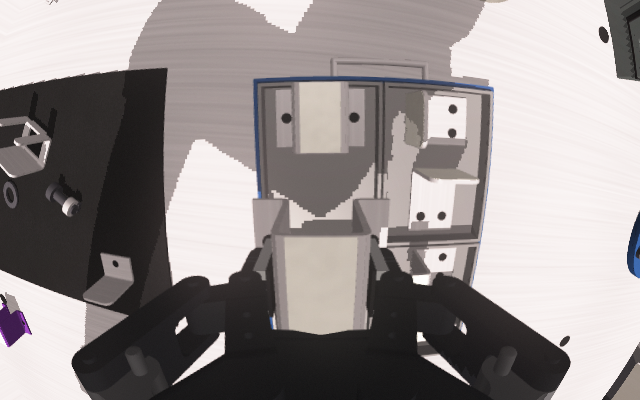

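Request:
step_arm([
  [-0.012,0.004,0.45],
  [0,0,0.45],
  [0,0,0.1],
  [0,0,0.057],
  [0,0,0],
  [0,0,0],
  [0,0,0],
  [0,0,0],
  [0,0,0],
  [0,0,0],
], fingers=[1,1,1,1,1,1,-0.4,-0.4,-0.4,-0.4], twist=[0,0,0,0,0,0,0,0,0,0])

```text
time_s: 34.55
position: [0.5577, -0.1519, 0.0287]
tool_rot: [[0.995, 0.102, 0.0], [0.102, -0.995, -0.0], [0.0, 0.0, -1.0]]
ft_force: [0.6, -0.2, 0.1]
grip_width: 0.0597
gripper_force: 0.0
```

Request:
step_arm([
  [0,0,-0.1],
  [0,0,-0.4],
  [0,0,-0.6],
  [0,0,-0.6],
  [-0.5,0,-0.3],
  [-0.5,0,-0.3],
  [0,0,0],
  [0,0,0],
  [0,0,0],
], fingers=[-0.4,-0.4,-0.4,-0.4,-0.4,-0.4,-0.4,-0.4,-0.4], twist=[0,0,0,0,0,0,0,0,0])

```text
time_s: 35.67
position: [0.4587, -0.1619, 0.2578]
tool_rot: [[0.995, 0.102, -0.001], [0.102, -0.995, 0.001], [-0.001, -0.001, -1.0]]
ft_force: [0.2, -0.6, -0.7]
grip_width: 0.0598
gripper_force: 0.0
```

```bash
python3 - <<'E'
from fit import *
T=np.array(optics.get_calibration("wrist")["world_from_camera"]); im,d=optics.get_image("wrist"); cv2.imwrite("pics/w10.png",im)
C=wcloud(d,T)
for n,x,y in [("channel",.4162,-.167),("angle",.5648,-.2533),("zed",.426,-.2686),("hat",.5576,-.1513)]:
    m=(np.hypot(C[...,0]-x,C[...,1]-y)<.04)&(C[...,2]>.013)&(C[...,2]<.08); P=C[m]
    v,e,N=fit(P,n,x,y,.006,[6]); print(n,np.round(v[:2],4),np.degrees(v[2]).round(1),round(e,2),N,np.percentile(P[:,2],98).round(4))
E
```

```text
channel [ 0.4188 -0.1675] 5.8 0.28 514 0.0628
angle [ 0.5632 -0.2551] 6.1 5.79 397 0.0623
zed [ 0.4274 -0.2691] 5.8 0.37 638 0.0631
hat [ 0.5579 -0.1522] 5.8 0.4 1638 0.0634
```

View pics/w10.png

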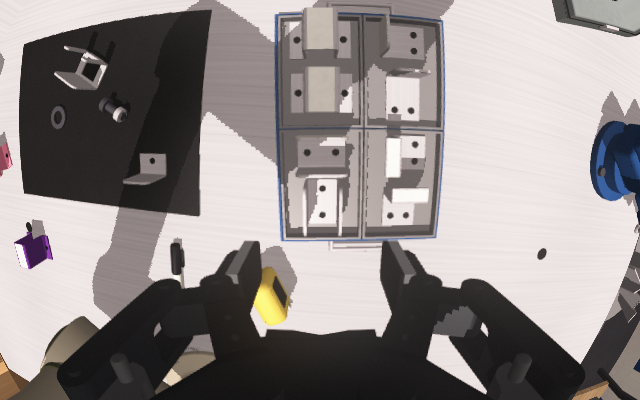

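All four brackets stand upright beside their own kind: hat (320,88), angle (403,95), channel (322,200), zed (405,205). The tops are at 62–63 mm, as they should be on the bin floor, and the look-alikes are untouched.

```bash
python3 -c "
from rig import close_job
print(close_job())"
```

```text
the job is handed in; nothing more can be done
None
```

The channel, long-footed angle, Z bracket and hat bracket each stand upright in the bin of their own kind, the look-alikes were left where they were, and the job was handed in at about 36 s.

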